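# Hook the pine-cone bin to the front of the rack

## Task

Take the shelf hook off the cork mat, hook its claw over the front rim of the green bin standing deep in the white wire rack, and drag the bin straight forward along the shelf until its front rim is level with the shelf's front edge (within a centimetre, roughly square to it). Move the bin only with the hook: neither gripper nor arm may touch it, and it must not tip up. Then unhook and lay the hook back on the cork mat, whole length on the mat and claw down as you found it, leaving the other bins and the things on the table where they are.

Things in the scene. Friction and masses are not known exactly. Their poses are not given: they have to be found in the camera images.
- hook: shelf hook, 160 g, 264 mm long: wooden grip, cranked steel rod, flat turned-down claw at the far end; stands on its grip's underside and claw tip. Origin: on the underside below the gripping point; x along it to the claw, z up. Grip: x -75 to +40 mm, 24 wide (y), 38 high. Rod 7 mm thick, its top at z = 39 mm from x = 68 to 185. Centre of mass about 40 mm ahead of the origin: hold it firmly (30 N)
- hook_grip (a point): point to hold the hook by: middle of the grip's width, 25 mm above its underside, 40 mm behind the grip's front end. Axes as the hook's
- hook_claw (a point): middle of the claw's lower edge, on the face that pulls (towards the handle), 185 mm ahead of the hook's origin and level with its underside. The claw is a plate 4 mm thick (x = 185 to 189 of the hook), 40 mm wide (y), 34 mm high; 28 mm of free depth under the rod beside it. Axes as the hook's
- green_bin: green open bin of pine cones, 0.4 to 0.9 kg, one of three in any order. 150 mm deep (x), 126 wide (y), 90 high, walls 4, a rim standing 6 mm out all round (162 x 138 over it). Origin: middle of the underside's front edge; x from front to back, z up. Behind its front wall it is free 40 mm back, 30 mm down from the rim. Starts 50 to 90 mm behind the shelf's edge, up to 5 deg askew; slides with 2 to 7 N
- bin_lip (a point): middle of the green bin's front rim, at its outermost edge and top: 6 mm in front of the bin's origin and 90 mm above it. Rim and wall together are 10 mm thick, so the wall's inner face lies 10 mm further in x. Axes as the bin's
- rack: white two-tier wire rack fixed on the table, 560 mm wide (y), 270 deep (x), open at front and sides. Lower shelf 40 mm above the table; upper wire tier with its underside 240 mm above the table, so bins cannot be reached from above. Corner posts 10 mm thick at y = +-275 mm; bins stand about 175 mm apart. Origin: centre of its footprint on the table; x from front to back, z up
- shelf_edge (a point): middle of the front edge of the rack's lower shelf, on its surface (40 mm above the table); axes as the rack's
- mat: cork mat fixed flat on the table, 320 mm long (x), 140 mm wide (y), 4 mm thick; origin at the centre of its underside. The hook lies on it at the start, along the mat
- orange_bin: orange bin of the same size as the green one, holding paint tubes; stays where it is. Origin: middle of its underside's front edge
- white_bin: white bin of the same size as the green one, holding rolls of tape; stays where it is. Origin: middle of its underside's front edge
- painted_cone: large green-painted pine cone on a slice of log, 110 mm across and 135 mm high; stays where it is. Origin: centre of its underside
- paper_cup: white paper cup, 76 mm across and 92 mm high; stays where it is. Origin: centre of its underside
- blue_jar: light blue paint jar, 60 mm across and 70 mm high; stays where it is. Origin: centre of its underside
- yellow_jar: yellow paint jar, 60 mm across and 70 mm high; stays where it is. Origin: centre of its underside
- brush: paint brush lying on the table, 200 mm long; stays where it is. Origin: middle of its underside

How it is judged:
By the outcome, as a careful person would: the job done as asked, in the order asked, and still so for the second after the job is handed in, with the robot touching nothing.
It also fails if it takes over 56 s, if anything falls off the work surface, if the arm or the gripper's body presses on something with over 40 N, if the wrist force passes 120 N, or if a joint passes its speed limit or range.

## Robot

A 7-joint arm with a two-finger parallel gripper is mounted at the origin on the work surface. World frame = base frame: x ahead of the robot, y to its left, z up, the work surface at z = 0. Lengths are in m, angles in rad, forces in N, time in s.
With the tool pointing down it reaches from about 0.4 to 0.85 m from the base axis. Payload 10.4 kg.
Tool frame: the origin (TCP) lies on the mounting face of the last link; the fingertips stand 173 mm ahead of it and the grasp point (between the pads) lies 155 mm ahead of it (manip.tip_extent is the distance from the TCP to the fingertips, in m); z points along the fingers, y is the line along which they close (so a half turn about z gives the same grasp; the last joint's range is limited). The gripper opens to 85 mm and grips with 20 to 120 N. Pads are 22 mm wide; open, the fingers measure 114 mm over their backs; the gripper's body (76 mm by 85 mm) begins 54 mm behind the grasp point. The pads swing forward as they close: fully open they stand 13 mm farther back than shut.
Start: joints at [1.119, 0.332, -0.065, 1.46, 0.022, 1.35, -0.088], TCP at [0.26, -0.568, 0.405] pointing down, gripper open.
Joint ranges: [-2.6, 2.6], [-0.5, 2.12], [-1.47, 1.34], [0.16, 2.42], [-1.27, 4.41], [0.06, 2.06], [-2.6, 2.6]. Speed limits (rad/s): [2.22, 2.22, 2.79, 2.79, 3.14, 3.14, 3.14].

## Interface

Orientations are given as a unit quaternion [x, y, z, w].
In Python, from workcell import manip gives the robot as it stands.
- The arm moves only by the tool move_arm, never from a script. Its argument "plan" is one flat list of numbers, 7 for each row, row after row: the turn, a rotation vector about the tool's x, y, z in rad, then the shift along the tool's x, y, z in m, then the finger opening in m, from 0 to 0.0854. In form: [ax, ay, az, dx, dy, dz, gripper, ax, ay, az, dx, dy, dz, gripper, ...]. A call has 1 to 12 rows; each row is the pose to reach, as a shift and turn from the pose commanded when the call began, along the tool's axes at that moment; what a row does not reach only later rows make up. A row lasts 1/8 s, in which the tool goes at most 62.5 mm and 10.7 degrees, less where a joint would pass 70% of its speed; a pose out of reach is approached as far as the arm can. A call with a gripper value outside its range is refused whole. The fingers move at their own pace and stop on an object; "squeeze" is the grip in N (left out, the last holds). Time passes only in rows, so rows that repeat a pose let the fingers close. It gives the time, the measured TCP pose, the force, the opening and the grip force at its end, in the units of the state.
- manip.get_obs(): the state, without advancing time (a new reading comes with each control period).
- manip.camera(name): name is "scene" or "top" or "wrist"; returns a dict with "color" (480x640x3 uint8, red, green, blue), "fx", "fy", "cx", "cy" (pixels), "cam_to_world" (4x4, takes a point from camera to world coordinates); the wrist camera has in their place "mount" (4x4, takes a point from camera to tool coordinates, whose origin is the TCP and whose axes are the flange's). Camera axes: x right, y down, z forward; pixel columns grow to the right and rows downward; lengths in m; the calibration is good to about 2 mm. A picture is of the moment at which its call begins: read the wrist's pose just before it. There is no depth.
- manip.hand_in(): hands the job in; it is judged then, once.
Trained networks look in a picture, given as the dict that the camera call returned (one of the last four; its "shot" number tells which), for a name from the list of things; names that differ only in an ending like _2 or _b are one class to them, and where a whole thing is asked for, a point or a joint stands for the part that bears it (a point fixed in the world has none). Each returns a list of dicts, best first, with "conf" (0 to 1); they miss things now and then, are a little off and sometimes report something else, mostly with a low value. They report only what shows in the picture. A call takes as long as a camera call.
- manip.look_for(picture, label): "position" ([x, y, z] in m, in the coordinates of the camera as it stood for that picture, good to about 4 mm: the middle of the surface that is visible of it).
- manip.silhouettes(picture, label): "pixels" (480x640 bool, what is visible of it).
- manip.tip_of(picture, label): "position" ([x, y, z] in m, in the coordinates of the camera as it stood for that picture, good to about 4 mm: a listed point, or the origin of a listed thing).
The state is a dict: "clock": time; "joint_pos": joint angles; "joint_velocities": joint speeds; "tau": joint torques, N m; "position": TCP position; "ee_rot": TCP orientation; "ft_force": force on the tool from outside, world axes, zero at the start; "torque": the same for the moment, N m; "grip_width": opening from 0.0 (shut) to 1.0 (fully open); "grasp_force": force on a finger pad.
Only numpy, scipy, OpenCV 4.12 (cv2) and the standard library are available. Lean on these libraries where they do the work, as an engineer would, in place of code of your own. Each camera call takes 0.05 s, during which the arm holds its last target. There are 200 camera calls.

## Working session

There is one attempt and no reset: what is moved stays moved. The work goes in short steps, Python scripts to look and compute and a tool call to move; the robot and the scene stay as the last step left them, time stands still between calls to the robot, and variables do not carry over. Pictures are saved under pics/ and viewed, at most 10 in all, crops included, and the job is handed in when it is done.

Besides the shell and the picture viewer there is one more tool, called as name(argument=value, ...), one argument or row to a line, values as JSON. move_arm: Moves the arm, as the interface text tells. Its arguments: {"type":"object","properties":{"plan":{"type":"array","items":{"type":"number"}},"squeeze":{"type":"number"}},"required":["plan"]}

```bash
ls; mkdir -p pics; cat > h.py <<'E'
import numpy as np, cv2
from workcell import manip
from scipy.spatial.transform import Rotation as R
np.set_printoptions(precision=4,suppress=True)
def shot(n):
    o=manip.get_obs(); p=manip.camera(n)
    if 'cam_to_world' in p: T=np.array(p['cam_to_world'])
    else:
        A=np.eye(4);A[:3,:3]=R.from_quat(o['ee_rot']).as_matrix();A[:3,3]=o['position'];T=A@np.array(p['mount'])
    return p,T
def save(p,f): cv2.imwrite('pics/'+f,cv2.cvtColor(p['color'],cv2.COLOR_RGB2BGR))
def W(T,x): return T[:3,:3]@np.array(x)+T[:3,3]
def tips(p,T,labels,fn='tip_of'):
    for l in labels:
        for d in getattr(manip,fn)(p,l)[:2]: print(fn,l,round(d['conf'],2),W(T,d['position']))
E
python3 - <<'E'
from h import *
o=manip.get_obs();print({k:np.array(v) for k,v in o.items()})
for n in ['scene','top']:
    p,T=shot(n);save(p,n+'0.png');print(n,T[:3,3],T[:3,2])
    tips(p,T,['hook','hook_grip','hook_claw','green_bin','bin_lip','rack','shelf_edge','mat','orange_bin','white_bin','painted_cone','paper_cup','blue_jar','yellow_jar','brush'])
E
```

```text
pics
{'clock': array(0.), 'joint_pos': array([ 1.1194,  0.3329, -0.0647,  1.461 ,  0.0216,  1.3499, -0.0885]), 'joint_velocities': array([-0.    ,  0.0018,  0.0002,  0.0004,  0.0002,  0.0004, -0.0001]), 'tau': array([  0.0009, -62.5433,   0.05  , -39.1607,   0.0165,   0.0098,
         0.    ]), 'position': array([ 0.2598, -0.5683,  0.4039]), 'ee_rot': array([ 0.9771,  0.2128, -0.0002, -0.0007]), 'ft_force': array([ 0.1363,  0.0069, -0.6622]), 'torque': array([-0.0293,  0.0277,  0.0066]), 'grasp_force': array(0.), 'grip_width': array(0.9995)}
scene [ 0.0833 -0.1342  1.614 ] [ 0.2915  0.0714 -0.9539]
tip_of hook 0.95 [ 0.4165 -0.2307  0.0012]
tip_of hook_grip 0.93 [ 0.4158 -0.2289  0.0302]
tip_of hook_claw 0.98 [ 0.4056 -0.4097  0.0016]
tip_of hook_claw 0.47 [ 0.4162 -0.2267  0.031 ]
tip_of green_bin 0.77 [ 0.6712 -0.0271  0.0425]
tip_of bin_lip 0.72 [ 0.672  -0.0286  0.1285]
tip_of shelf_edge 0.75 [ 0.4466  0.122  -0.001 ]
tip_of shelf_edge 0.7 [ 0.6114 -0.0255  0.0425]
tip_of mat 0.93 [ 0.4108 -0.2813 -0.0006]
tip_of orange_bin 0.68 [ 0.6688 -0.2019  0.0378]
tip_of white_bin 0.67 [0.
[... 581 characters left out ...]
.1274]
tip_of bin_lip 0.18 [ 0.4144 -0.2235  0.0258]
tip_of rack 0.31 [ 0.6727 -0.2032  0.0425]
tip_of shelf_edge 0.74 [ 0.6154 -0.0254  0.0417]
tip_of shelf_edge 0.7 [0.4404 0.0247 0.0016]
tip_of mat 0.89 [ 0.4114 -0.2793  0.0044]
tip_of orange_bin 0.62 [ 0.6699 -0.2017  0.0362]
tip_of white_bin 0.9 [0.6867 0.1406 0.0392]
tip_of white_bin 0.25 [ 0.6139 -0.026   0.042 ]
tip_of painted_cone 0.64 [ 0.4156 -0.2219  0.0235]
tip_of painted_cone 0.61 [0.4865 0.4133 0.0051]
tip_of paper_cup 0.74 [0.3409 0.2984 0.0026]
tip_of blue_jar 0.63 [ 0.4933  0.252  -0.0023]
tip_of blue_jar 0.21 [0.441  0.0226 0.001 ]
tip_of yellow_jar 0.92 [ 0.4509  0.1214 -0.0009]
tip_of brush 0.79 [ 0.441   0.0268 -0.0001]
```

View pics/scene0.png

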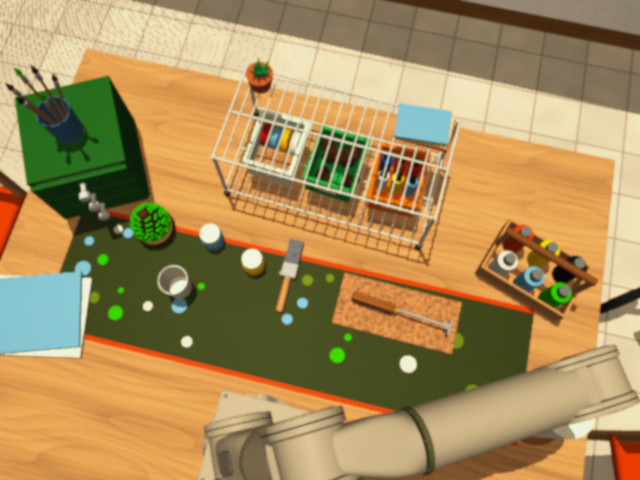

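View pics/top0.png

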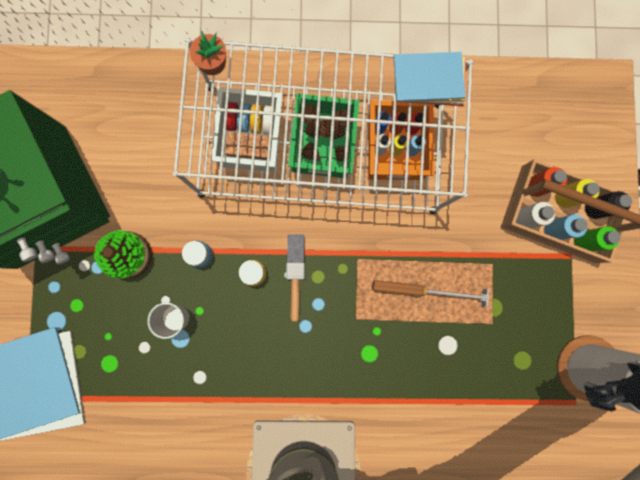

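The pictures show the hook on the mat: in the top view the grip is at (400,288) and the claw at (487,297). The hook points along -y. The green bin is the middle one in the rack, with its front rim near (322,173), and the path in front of it is free above the brush and jar. I'll move over the hook next.

```bash
cat >> h.py <<'E'
def go(pos,ydir_deg):
    """numbers for a row: pose with tool straight down, tool y at heading ydir (deg)"""
    o=manip.get_obs();A=R.from_quat(o['ee_rot']);a=np.radians(ydir_deg)
    B=R.from_matrix(np.array([[-np.sin(a),np.cos(a),0],[np.cos(a),np.sin(a),0],[0,0,-1]]).T)
    B=R.from_matrix(np.column_stack([[-np.sin(a),np.cos(a),0],[np.cos(a),np.sin(a),0],[0,0,-1]]))
    print('row',(A.inv()*B).as_rotvec(),A.inv().apply(np.array(pos)-o['position']))
E
sed -i '/B=R.from_matrix(np.array/d' h.py
python3 -c "
from h import *
go([.416,-.228,.36],-3.3)"
```

```text
row [ 0.0001  0.     -1.0845] [ 0.2835 -0.2447  0.0447]
```

move_arm(
  plan=[0,0,-1.0845,0.2835,-0.2447,0.0447,0.0854,0,0,-1.0845,0.2835,-0.2447,0.0447,0.0854,0,0,-1.0845,0.2835,-0.2447,0.0447,0.0854,0,0,-1.0845,0.2835,-0.2447,0.0447,0.0854,0,0,-1.0845,0.2835,-0.2447,0.0447,0.0854,0,0,-1.0845,0.2835,-0.2447,0.0447,0.0854,0,0,-1.0845,0.2835,-0.2447,0.0447,0.0854,0,0,-1.0845,0.2835,-0.2447,0.0447,0.0854,0,0,-1.0845,0.2835,-0.2447,0.0447,0.0854,0,0,-1.0845,0.2835,-0.2447,0.0447,0.0854],
)

```text
clock: 2.85
position: [0.4155, -0.2291, 0.36]
ee_rot: [0.728, 0.686, -0.0, 0.0]
ft_force: [0.5, -1.2, 0.1]
grip_width: 0.998
grasp_force: 0.0
```

```bash
python3 - <<'E'
from h import *
o=manip.get_obs();print(o['clock'],o['position'],o['joint_pos'])
p,T=shot('wrist');save(p,'w1.png')
tips(p,T,['hook','hook_grip','hook_claw','mat'])
p,T=shot('top');tips(p,T,['hook_grip','hook_claw'])
E
```

```text
2.85 [ 0.4155 -0.2291  0.36  ] [ 0.8284  0.0577 -0.4312  1.8852  0.0259  1.204   0.3286]
tip_of hook 0.95 [ 0.4192 -0.2252  0.0037]
tip_of hook 0.22 [ 0.4176 -0.224   0.0317]
tip_of hook_grip 0.94 [ 0.4175 -0.2242  0.0311]
tip_of hook_claw 0.71 [ 0.3983 -0.4126  0.0078]
```

View pics/w1.png

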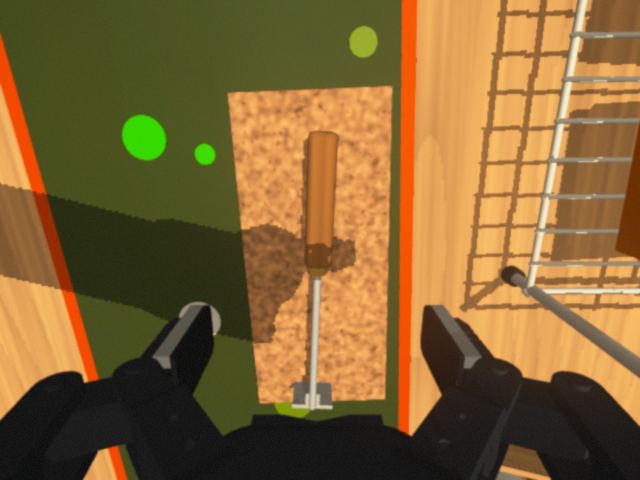

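The wrist view shows the hook's grip from (322,132) to (318,272) and the claw at (312,397). The lower shelf's front wire runs from (583,0) to (535,290).

```bash
cat >> h.py <<'E'
def plane(p,T,uv,z):
    uv=np.atleast_2d(uv).astype(float)
    d=np.column_stack([(uv[:,0]-p['cx'])/p['fx'],(uv[:,1]-p['cy'])/p['fy'],np.ones(len(uv))])@T[:3,:3].T
    return T[:3,3]+d*((z-T[2,3])/d[:,2])[:,None]
def ang(v): return np.degrees(np.arctan2(v[1],v[0]))
E
python3 - <<'E'
from h import *
p,T=shot('wrist')
m=manip.silhouettes(p,'hook')[0]['pixels'];v,u=np.nonzero(m);P=plane(p,T,np.c_[u,v],.042)
print(u.min(),u.max(),v.min(),v.max(), P.min(0),P.max(0))
a=P[(P[:,1]>-.385)]
l=cv2.fitLine(a[:,:2].astype(np.float32),cv2.DIST_HUBER,0,.01,.01).ravel();print('hook',l,ang(l))
print('claw',plane(p,T,[[312,395],[318,272],[322,132]],.042))
g=P[P[:,1]>-.255];print('grip ctr x',g[:,0].mean(),g[:,1].mean(),g[:,1].max())
for z in(.04,.24):
  e=plane(p,T,[[583,0],[535,290]],z);print('edge',z,e,ang(e[0]-e[1]))
c=cv2.cvtColor(p['color'],cv2.COLOR_RGB2GRAY)
p,T=shot('top');c=p['color'][130:250,150:490];cv2.imwrite('pics/top_crop.png',cv2.resize(c[:,:,::-1],None,fx=2.3,fy=2.3,interpolation=2))
E
```

```text
291 337 132 409 [ 0.3809 -0.4138  0.042 ] [ 0.4365 -0.152   0.042 ]
hook [ 0.0995  0.995   0.4188 -0.2196] 84.28714
claw [[ 0.4021 -0.3962  0.042 ]
 [ 0.4154 -0.2681  0.042 ]
 [ 0.4251 -0.1524  0.042 ]]
grip ctr x 0.42058537167251997 -0.20113934849491358 -0.1519936668329464
edge 0.04 [[ 0.6137 -0.0744  0.04  ]
 [ 0.6069 -0.2974  0.04  ]] 88.25507089838462
edge 0.24 [[ 0.4808 -0.1288  0.24  ]
 [ 0.4787 -0.198   0.24  ]] 88.25507089838464
```

View pics/top_crop.png

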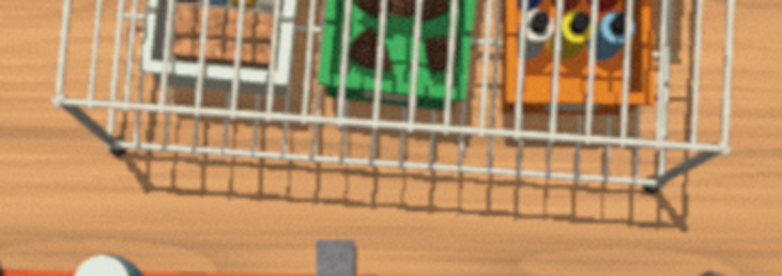

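The crop shows the lower shelf's front wire running from crop pixel (120,148) to (650,185). The green bin's front rim is around (322..465, ~95).

```bash
python3 - <<'E'
from h import *
go([.418,-.2265,.183],-5.7); print(manip.tip_extent)
p,T=shot('top')
e=plane(p,T,[[202.2,194.3],[432.6,210.4]],.04);print(e,ang(e[0]-e[1]),e.mean(0))
e=plane(p,T,[[179,174],[466,195]],.25);print(e,ang(e[0]-e[1]),e.mean(0))
E
```

```text
row [0.0001 0.0001 0.0421] [0.0016 0.0019 0.177 ]
0.1734
[[ 0.6256  0.2406  0.04  ]
 [ 0.5975 -0.2885  0.04  ]] 86.95250950321852 [ 0.6115 -0.024   0.04  ]
[[ 0.6297  0.2446  0.25  ]
 [ 0.5991 -0.3018  0.25  ]] 86.79835241131893 [ 0.6144 -0.0286  0.25  ]
```

move_arm(
  plan=[0,0,0.042,0.0016,0.0019,0.05,0.0854,0,0,0.042,0.0016,0.0019,0.1,0.0854,0,0,0.042,0.0016,0.0019,0.145,0.0854,0,0,0.042,0.0016,0.0019,0.177,0.0854,0,0,0.042,0.0016,0.0019,0.177,0.0854,0,0,0.042,0.0016,0.0019,0.177,0,0,0,0.042,0.0016,0.0019,0.177,0,0,0,0.042,0.0016,0.0019,0.177,0,0,0,0.042,0.0016,0.0019,0.177,0,0,0,0.042,0.0016,0.0019,0.177,0],
  squeeze=40,
)

```text
clock: 4.7
position: [0.4184, -0.2267, 0.1839]
ee_rot: [0.741, 0.671, 0.0, 0.001]
ft_force: [-1.0, 0.4, 6.6]
grip_width: 0.273
grasp_force: 40.6
```

```bash
python3 - <<'E'
from h import *
go([.405,-.012,.335],86.9)
E
```

```text
row [ 0.0003  0.0017 -1.6162] [ 0.2122 -0.0344 -0.1513]
```

move_arm(
  plan=[0,0,0,0,0,-0.04,0,0,0,0,0,0,-0.09,0,0,0.0005,-0.15,0.02,-0.002,-0.14,0,0,0.001,-0.33,0.045,-0.007,-0.151,0,0,0.001,-0.51,0.07,-0.011,-0.151,0,0,0.0017,-0.69,0.095,-0.015,-0.151,0,0,0.0017,-0.87,0.12,-0.019,-0.151,0,0,0.0017,-1.05,0.145,-0.024,-0.151,0,0,0.0017,-1.23,0.17,-0.027,-0.151,0,0,0.0017,-1.41,0.19,-0.031,-0.151,0,0,0.0017,-1.57,0.205,-0.034,-0.151,0,0,0.0017,-1.6162,0.2122,-0.0344,-0.1513,0],
)

```text
clock: 6.2
position: [0.4046, -0.0112, 0.3344]
ee_rot: [0.026, 1.0, 0.0, -0.0]
ft_force: [-0.5, 0.9, -1.7]
grip_width: 0.275
grasp_force: 39.9
```

```bash
python3 - <<'E'
from h import *
o=manip.get_obs();print(o['clock'],o['position'],o['joint_pos'],ang(R.from_quat(o['ee_rot']).as_matrix()[:,1]))
p,T=shot('wrist');save(p,'w2.png')
tips(p,T,['hook_claw','bin_lip','green_bin','shelf_edge'])
p,T=shot('top');tips(p,T,['hook_claw','bin_lip'])
p,T=shot('scene');tips(p,T,['hook_claw','bin_lip'])
E
```

```text
6.2 [ 0.4046 -0.0112  0.3344] [ 0.6264 -0.0818 -0.6706  2.0613 -0.0565  1.146   1.4998] 87.03221878425457
tip_of green_bin 0.6 [ 0.4079 -0.0085  0.154 ]
tip_of hook_claw 0.7 [ 0.5876 -0.0214  0.1545]
tip_of bin_lip 0.66 [ 0.6639 -0.0257  0.1308]
tip_of hook_claw 0.5 [ 0.5908 -0.0205  0.1505]
tip_of bin_lip 0.73 [ 0.6691 -0.0279  0.1322]
```

View pics/w2.png

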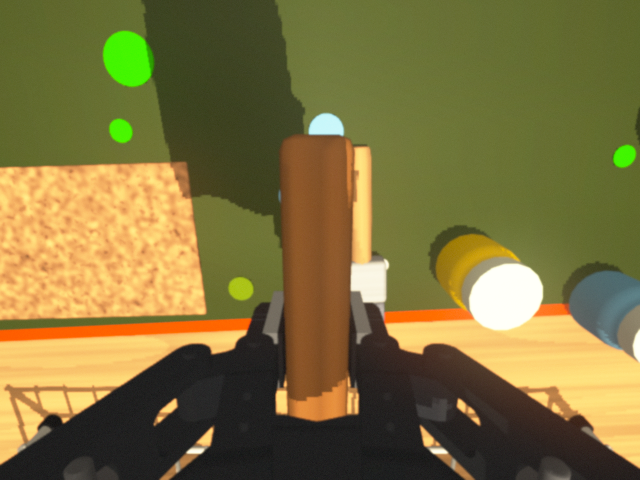

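The wrist camera looks backwards, at the grip (317,270), brush and mat, so it can't see the bin. I'll rely on the top and scene views. The claw is where expected, and the lip is at about (0.668,-0.027,0.13).

```bash
python3 - <<'E'
from h import *
go([.509,-.0178,.335],86.9)
E
```

```text
row [ 0.0011 -0.0011 -0.0008] [-0.1043  0.0001 -0.0008]
```

move_arm(
  plan=[0,0,0,-0.02,0,0,0,0,0,0,-0.05,0,-0.001,0,0,0,0,-0.08,0,-0.001,0,0,0,0,-0.1,0,-0.001,0,0,0,0,-0.1043,0,-0.001,0,0,0,0,-0.1043,0,-0.001,0],
)

```text
clock: 7.5
position: [0.5086, -0.0175, 0.3349]
ee_rot: [0.027, 1.0, 0.001, -0.001]
ft_force: [-0.2, -1.0, -0.8]
grip_width: 0.275
grasp_force: 39.9
```

```bash
python3 - <<'E'
from h import *
o=manip.get_obs();print(o['clock'],o['position'],o['ft_force'],ang(R.from_quat(o['ee_rot']).as_matrix()[:,1]))
ims=[]
for n in('top','scene'):
  p,T=shot(n);tips(p,T,['hook_claw','bin_lip','green_bin'])
  q=T[:3,:3].T@(np.array([.679,-.027,.13])-T[:3,3]);u=int(p['fx']*q[0]/q[2]+p['cx']);v=int(p['fy']*q[1]/q[2]+p['cy']);print(u,v)
  ims.append(cv2.resize(p['color'][v-60:v+60,u-60:u+60,::-1],(400,400),interpolation=2))
cv2.imwrite('pics/c3.png',np.hstack(ims))
E
```

```text
7.5 [ 0.5086 -0.0175  0.3349] [-0.1748 -1.025  -0.8082] 86.89914585761599
tip_of hook_claw 0.72 [ 0.6914 -0.0214  0.1581]
tip_of bin_lip 0.84 [ 0.6684 -0.0248  0.1302]
tip_of green_bin 0.92 [ 0.6754 -0.0237  0.0369]
320 164
tip_of hook_claw 0.67 [ 0.6718 -0.0251  0.0419]
tip_of hook_claw 0.58 [ 0.6956 -0.0254  0.1525]
tip_of bin_lip 0.61 [ 0.6707 -0.0313  0.1275]
tip_of green_bin 0.91 [ 0.673  -0.0245  0.0403]
327 181
```

View pics/c3.png

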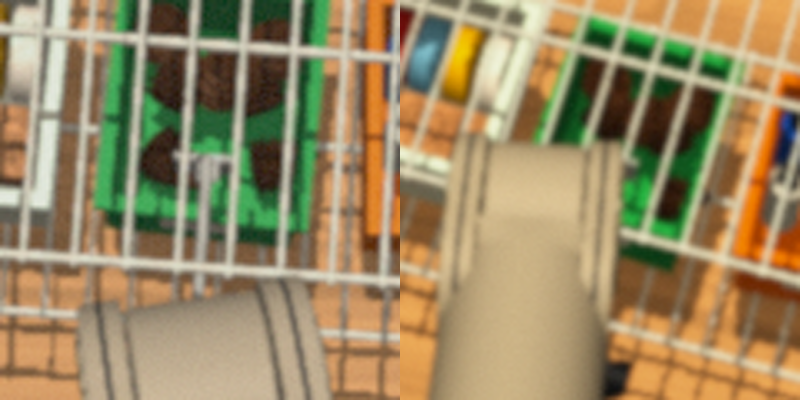

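In the left crop the claw sits at (205,155), behind the bin's front rim at about (205,220), and it is well centred. I'll lower it.

move_arm(
  plan=[0,0,0,0,0,0.015,0,0,0,0,0,0,0.03,0,0,0,0,0,0,0.042,0,0,0,0,0,0,0.048,0,0,0,0,0,0,0.048,0],
)

```text
clock: 8.52
position: [0.5088, -0.0175, 0.2867]
ee_rot: [0.027, 1.0, 0.001, -0.001]
ft_force: [0.6, -0.8, -1.0]
grip_width: 0.275
grasp_force: 39.9
```

move_arm(
  plan=[0,0,0,0.004,0,0,0,0,0,0,0.009,0,0,0,0,0,0,0.014,0,0,0,0,0,0,0.019,0,0,0,0,0,0,0.024,0,0,0,0,0,0,0.03,0,0,0,0,0,0,0.036,0,0,0,0,0,0,0.042,0,0,0,0,0,0,0.048,0,0,0,0,0,0,0.054,0,0,0,0,0,0,0.058,0,0,0,0,0,0,0.06,0,0],
)

```text
invalid input
```

```bash
python3 - <<'E'
from h import *
o=manip.get_obs();print(o['clock'],o['position'],o['ft_force'],ang(R.from_quat(o['ee_rot']).as_matrix()[:,1]))
ims=[]
for n in('top','scene'):
  p,T=shot(n);tips(p,T,['hook_claw','bin_lip','green_bin','shelf_edge'])
  q=T[:3,:3].T@(np.array([.64,-.027,.1])-T[:3,3]);u=int(p['fx']*q[0]/q[2]+p['cx']);v=int(p['fy']*q[1]/q[2]+p['cy']);print(u,v)
  ims.append(cv2.resize(p['color'][v-60:v+60,u-60:u+60,::-1],(400,400),interpolation=2))
cv2.imwrite('pics/c4.png',np.hstack(ims))
E
```

```text
8.525 [ 0.5088 -0.0175  0.2867] [ 0.5675 -0.8174 -0.9899] 86.91091325862405
tip_of hook_claw 0.6 [ 0.6691 -0.2023  0.0423]
tip_of hook_claw 0.52 [ 0.693  -0.0236  0.1093]
tip_of bin_lip 0.31 [0.3398 0.3017 0.0025]
tip_of green_bin 0.7 [ 0.6786 -0.0263  0.039 ]
tip_of shelf_edge 0.81 [ 0.6148 -0.0251  0.0425]
tip_of shelf_edge 0.72 [ 0.6689 -0.2015  0.0385]
320 185
tip_of hook_claw 0.62 [ 0.6964 -0.0262  0.1028]
tip_of bin_lip 0.81 [ 0.6687 -0.03    0.1297]
tip_of green_bin 0.75 [ 0.6742 -0.0283  0.0422]
323 199
```

View pics/c4.png

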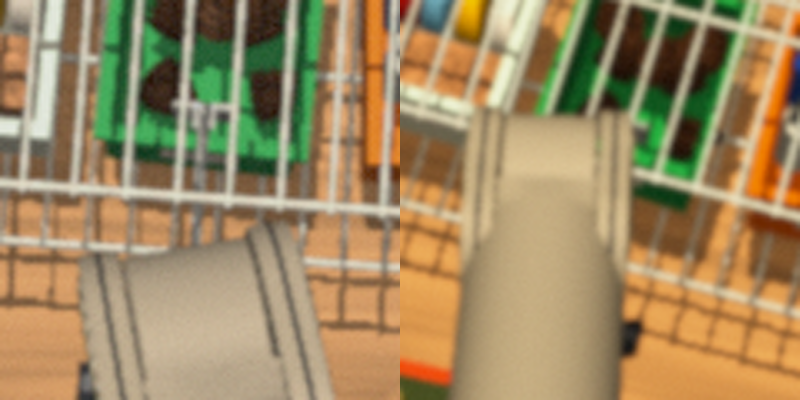

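The move was refused because I miscounted the numbers. The claw is at (203,107), lowered into the bin behind the rim. I'll send the drag again.

move_arm(
  plan=[0,0,0,0.004,0,0,0,0,0,0,0.009,0,0,0,0,0,0,0.014,0,0,0,0,0,0,0.019,0,0,0,0,0,0,0.024,0,0,0,0,0,0,0.03,0,0,0,0,0,0,0.036,0,0,0,0,0,0,0.042,0,0,0,0,0,0,0.048,0,0,0,0,0,0,0.054,0,0,0,0,0,0,0.058,0,0,0,0,0,0,0.06,0,0,0],
)

```text
clock: 10.52
position: [0.4488, -0.0142, 0.2873]
ee_rot: [0.027, 1.0, 0.0, -0.0]
ft_force: [3.6, -0.4, -2.2]
grip_width: 0.274
grasp_force: 39.8
```

```bash
sed -i 's/x/x/' h.py; python3 - <<'E'
from h import *
o=manip.get_obs();print(o['clock'],o['position'],o['ft_force'],ang(R.from_quat(o['ee_rot']).as_matrix()[:,1]))
ims=[]
for n in('top','scene'):
  p,T=shot(n);tips(p,T,['hook_claw','bin_lip','green_bin','shelf_edge'])
E
```

```text
10.525 [ 0.4488 -0.0142  0.2873] [ 3.5561 -0.4026 -2.2408] 86.90308113699173
tip_of hook_claw 0.69 [ 0.6318 -0.0213  0.1091]
tip_of bin_lip 0.93 [ 0.6183 -0.024   0.1297]
tip_of green_bin 0.72 [ 0.6338 -0.0207  0.039 ]
tip_of shelf_edge 0.59 [0.6893 0.1425 0.0385]
tip_of shelf_edge 0.55 [ 0.6165 -0.0264  0.042 ]
tip_of hook_claw 0.59 [ 0.636  -0.0228  0.1033]
tip_of bin_lip 0.92 [ 0.6256 -0.0282  0.1283]
tip_of green_bin 0.81 [ 0.6301 -0.0241  0.0396]
tip_of green_bin 0.27 [ 0.4926  0.2461 -0.0035]
tip_of shelf_edge 0.63 [ 0.6151 -0.0221  0.0422]
```

move_arm(
  plan=[0,0,0,0.003,0,0,0,0,0,0,0.006,0,0,0,0,0,0,0.008,0,0,0,0,0,0,0.0095,0,0,0,0,0,0,0.0095,0,0,0],
)

```text
clock: 11.65
position: [0.4393, -0.0138, 0.2873]
ee_rot: [0.027, 1.0, 0.0, -0.001]
ft_force: [2.2, -0.1, -2.0]
grip_width: 0.276
grasp_force: 39.8
```

```bash
python3 - <<'E'
from h import *
o=manip.get_obs();print(o['clock'],o['position'],o['ft_force'])
ims=[]
for n in('top','scene'):
  p,T=shot(n);tips(p,T,['hook_claw','bin_lip','green_bin','shelf_edge'])
  q=T[:3,:3].T@(np.array([.64,-.027,.1])-T[:3,3]);u=int(p['fx']*q[0]/q[2]+p['cx']);v=int(p['fy']*q[1]/q[2]+p['cy']);print(u,v)
  ims.append(cv2.resize(p['color'][v-60:v+60,u-60:u+60,::-1],(400,400),interpolation=2))
cv2.imwrite('pics/c5.png',np.hstack(ims))
E
```

```text
11.65 [ 0.4393 -0.0138  0.2873] [ 2.2432 -0.094  -1.9914]
tip_of hook_claw 0.62 [ 0.6213 -0.0203  0.1112]
tip_of bin_lip 0.7 [ 0.6095 -0.024   0.1304]
tip_of green_bin 0.58 [ 0.6238 -0.0195  0.0382]
tip_of shelf_edge 0.67 [ 0.6161 -0.0275  0.0404]
320 185
tip_of hook_claw 0.47 [ 0.6278 -0.0223  0.1011]
tip_of hook_claw 0.32 [ 0.4833  0.4135 -0.0051]
tip_of bin_lip 0.81 [ 0.6167 -0.0271  0.1281]
tip_of green_bin 0.82 [ 0.6181 -0.0241  0.0415]
tip_of shelf_edge 0.86 [ 0.6138 -0.0238  0.0394]
tip_of shelf_edge 0.69 [ 0.6142 -0.0289  0.1325]
323 199
```

View pics/c5.png

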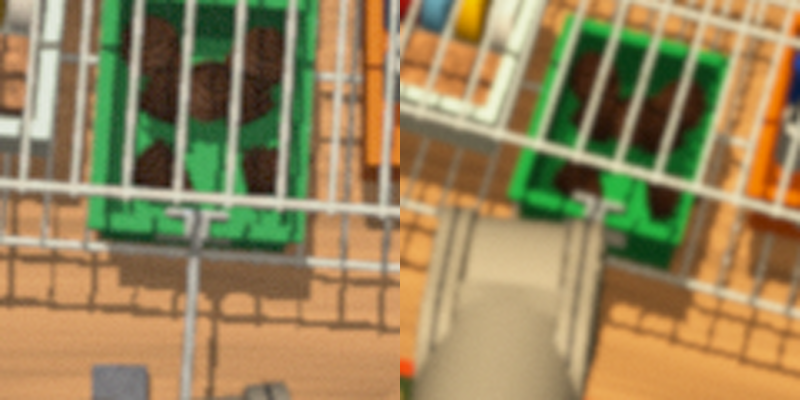

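The bin is level and square: its front rim runs (92,230)–(303,243), parallel to the shelf wire, with both at x≈0.614. I'll unhook now.

move_arm(
  plan=[0,0,0,-0.006,0,0,0,0,0,0,-0.012,0,0,0,0,0,0,-0.013,0,0,0,0,0,0,-0.013,0,-0.015,0,0,0,0,-0.013,0,-0.03,0,0,0,0,-0.013,0,-0.045,0,0,0,0,-0.013,0,-0.052,0,0,0,0,-0.012,0,-0.053,0,0,0,0,0.005,0,-0.053,0,0,0,0,0.022,0,-0.053,0,0,0,0,0.034,0,-0.053,0,0,0,0,0.034,0,-0.053,0],
)

```text
clock: 13.65
position: [0.4051, -0.0121, 0.3402]
ee_rot: [0.027, 1.0, 0.0, -0.001]
ft_force: [0.2, -0.2, -1.2]
grip_width: 0.274
grasp_force: 39.9
```

```bash
python3 - <<'E'
from h import *
o=manip.get_obs();print(o['clock'],o['position'],o['ft_force'])
for n in('top','scene'):
  p,T=shot(n);tips(p,T,['hook_claw','bin_lip','green_bin'])
go([.4184,-.2267,.30],-5.7)
E
```

```text
13.65 [ 0.4051 -0.0121  0.3402] [ 0.1926 -0.1997 -1.1725]
tip_of hook_claw 0.62 [ 0.5885 -0.0191  0.1605]
tip_of bin_lip 0.77 [ 0.6115 -0.0227  0.129 ]
tip_of green_bin 0.78 [ 0.622  -0.0211  0.0392]
tip_of hook_claw 0.56 [ 0.5928 -0.0204  0.1578]
tip_of bin_lip 0.64 [ 0.6136 -0.0273  0.1287]
tip_of green_bin 0.83 [ 0.619  -0.0243  0.0418]
row [ 0.0001 -0.002   1.6163] [-0.0242 -0.2138  0.0399]
```

move_arm(
  plan=[0,0,0.1,-0.001,-0.012,0,0,0,0,0.28,-0.004,-0.035,0,0,0,0,0.46,-0.007,-0.06,0,0,0,0,0.64,-0.01,-0.085,0,0,0,0,0.82,-0.013,-0.11,0.005,0,0,0,1.0,-0.016,-0.133,0.012,0,0,-0.001,1.18,-0.019,-0.157,0.02,0,0,-0.002,1.36,-0.021,-0.18,0.03,0,0,-0.002,1.54,-0.023,-0.203,0.037,0,0,-0.002,1.6163,-0.0242,-0.2138,0.04,0,0,-0.002,1.6163,-0.0242,-0.2138,0.04,0,0,-0.002,1.6163,-0.0242,-0.2138,0.04,0],
)

```text
clock: 15.55
position: [0.4184, -0.2262, 0.3001]
ee_rot: [0.741, 0.672, 0.0, 0.0]
ft_force: [-0.2, 0.4, -2.6]
grip_width: 0.277
grasp_force: 39.9
```

```bash
python3 - <<'E'
from h import *
go([.4184,-.2267,.1842],-5.7)
p,T=shot('wrist');tips(p,T,['hook_claw','hook_grip'])
p,T=shot('top');tips(p,T,['hook_claw','hook_grip'])
E
```

```text
row [ 0.0003 -0.      0.0024] [-0.0005  0.      0.1159]
tip_of hook_grip 0.63 [ 0.4184 -0.2229  0.1507]
tip_of hook_grip 0.72 [ 0.4174 -0.2228  0.145 ]
```

move_arm(
  plan=[0,0,0,0,0,0.03,0,0,0,0,0,0,0.07,0,0,0,0,0,0,0.095,0,0,0,0,0,0,0.107,0,0,0,0,0,0,0.112,0,0,0,0,0,0,0.115,0,0,0,0,0,0,0.115,0],
)

```text
clock: 16.73
position: [0.4185, -0.2269, 0.1856]
ee_rot: [0.741, 0.671, 0.0, 0.001]
ft_force: [-0.0, 0.7, -1.6]
grip_width: 0.278
grasp_force: 39.8
```

move_arm(
  plan=[0,0,0,0,0,0.001,0,0,0,0,0,0,0.0015,0,0,0,0,0,0,0.0015,0],
)

```text
clock: 17.1
position: [0.4183, -0.2268, 0.1839]
ee_rot: [0.741, 0.671, -0.0, 0.0]
ft_force: [-1.5, 0.2, 3.1]
grip_width: 0.276
grasp_force: 40.5
```

Contact is made. I'll release, then rise straight up.

move_arm(
  plan=[0,0,0,0,0,0,0.03,0,0,0,0,0,0,0.06,0,0,0,0,0,0,0.0854,0,0,0,0,0,0,0.0854,0,0,0,0,0,0,0.0854,0,0,0,0,0,-0.02,0.0854,0,0,0,0,0,-0.06,0.0854,0,0,0,0,0,-0.11,0.0854,0,0,0,0,0,-0.16,0.0854,0,0,0,0,0,-0.2,0.0854,0,0,0,0,0,-0.2,0.0854],
)

```text
clock: 18.48
position: [0.4189, -0.2268, 0.3867]
ee_rot: [0.741, 0.671, 0.001, 0.003]
ft_force: [0.2, 0.3, -0.2]
grip_width: 0.998
grasp_force: 0.0
```

```bash
python3 - <<'E'
from h import *
o=manip.get_obs();print(o['clock'],o['position'],o['ft_force'],o['grip_width'])
p,T=shot('wrist');w=p['color'];tips(p,T,['hook_claw','hook_grip','hook'])
p,T=shot('scene');s=p['color'];tips(p,T,['bin_lip','green_bin','shelf_edge','yellow_jar','brush','blue_jar','white_bin','orange_bin'])
p,T=shot('top');tips(p,T,['bin_lip','green_bin','shelf_edge','paper_cup','white_bin','orange_bin'])
t=cv2.resize(p['color'][90:240,150:490],(400,176))
s=cv2.resize(s,(400,300));im=np.hstack([np.vstack([s,t,np.zeros((4,400,3),np.uint8)]),cv2.resize(w,(400,480))])
cv2.imwrite('pics/f.png',im[:,:,::-1])
E
```

```text
18.475 [ 0.4189 -0.2268  0.3867] [ 0.1701  0.2817 -0.1724] 0.9981515065116766
tip_of hook_claw 0.63 [ 0.3965 -0.4121  0.0067]
tip_of hook_grip 0.95 [ 0.4174 -0.2228  0.0338]
tip_of hook 0.88 [ 0.4206 -0.2255  0.0046]
tip_of bin_lip 0.9 [ 0.616  -0.0261  0.1314]
tip_of green_bin 0.83 [ 0.6169 -0.0205  0.0413]
tip_of shelf_edge 0.85 [ 0.6145 -0.0235  0.0415]
tip_of yellow_jar 0.95 [ 0.4468  0.119  -0.0011]
tip_of brush 0.89 [ 0.4367  0.0275 -0.0004]
tip_of blue_jar 0.8 [ 0.4921  0.248  -0.0012]
tip_of white_bin 0.92 [0.683  0.1423 0.0347]
tip_of white_bin 0.54 [ 0.4472  0.1181 -0.0009]
tip_of orange_bin 0.97 [ 0.6695 -0.2038  0.0352]
tip_of bin_lip 0.96 [ 0.6137 -0.0231  0.1302]
tip_of green_bin 0.86 [ 0.623  -0.0223  0.0392]
tip_of shelf_edge 0.67 [ 0.6139 -0.0238  0.0415]
tip_of shelf_edge 0.37 [ 0.6212 -0.0224  0.0396]
tip_of paper_cup 0.71 [0.3412 0.3013 0.0033]
tip_of white_bin 0.65 [0.686 0.142 0.037]
tip_of orange_bin 0.79 [ 0.6709 -0.2044  0.0383]
```

View pics/f.png

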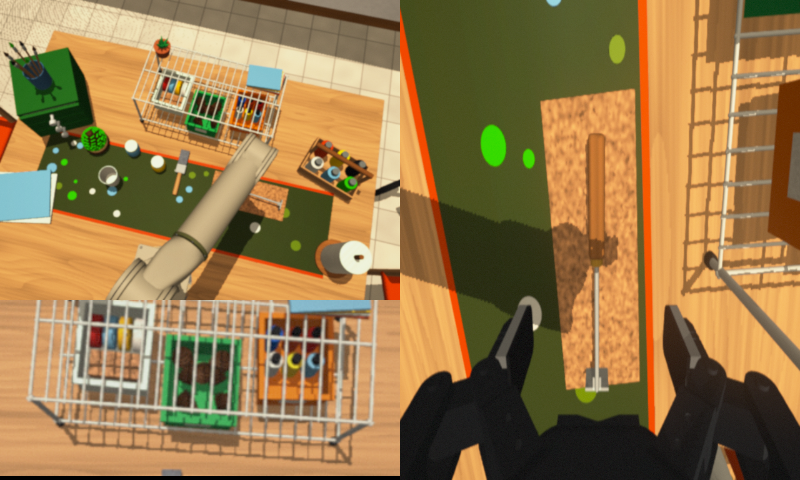

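The final views show the green bin at the shelf front, its neighbours unmoved, and the hook on the mat. The claw at (597,385) looks close to the mat's end, so I'll check that margin before handing in.

```bash
python3 - <<'E'
from h import *
p,T=shot('wrist')
s=lambda u,v:[(u-400)*1.6,v]
print('mat end',plane(p,T,[s(566,388),s(638,381)],.004),'mat back',plane(p,T,[s(541,100),s(634,90)],.004))
print('claw top',plane(p,T,[s(597,390)],.036),'grip back',plane(p,T,[s(597,135)],.042))
E
```

```text
mat end [[ 0.338  -0.4306  0.004 ]
 [ 0.4731 -0.4345  0.004 ]] mat back [[ 0.3464 -0.1148  0.004 ]
 [ 0.4823 -0.12    0.004 ]]
claw top [[ 0.3985 -0.413   0.036 ]] grip back [[ 0.425  -0.1533  0.042 ]]
```

The claw is about 19 mm inside the mat's end and the grip's back end about 35 mm inside the other. Handing in.

```bash
python3 -c "
from h import *
print(manip.hand_in())"
```

```text
the job is handed in; nothing more can be done
None
```

Job handed in at about 18.5 s: I dragged the green bin forward with the hook until its front rim was level with the shelf edge (within about 2 mm by camera) and square to it, and laid the hook back on the mat claw down; the judge's verdict was not shown.

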